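# Line up the capacitors on the test rack by size

### The arm

A 6-joint arm with a two-finger parallel gripper is mounted at the origin on a cart in front of the work surface, level with it; the furniture and walls round the work are solid. World frame = base frame: x ahead of the robot, y to its left, z up, the work surface at z = 0. Lengths are in mm, angles in rad, forces in N, time in s.
With the tool pointing down it reaches from about 350 to 975 mm from the base axis. Payload 7.1 kg.
Tool frame: the origin (TCP) lies on the centre line of the jaws, within the pads' length; the fingertips stand 17 mm ahead of it and the grasp point (between the pads) lies 2 mm behind it (tip_extent is the distance from the TCP to the fingertips, in mm); z points along the fingers, y is the line along which they close (so a half turn about z gives the same grasp; the last joint's range is limited). The gripper opens to 88 mm and grips with 3 to 60 N. Pads are 20 mm wide; open, the fingers measure 115 mm over their backs; the gripper's body (75 mm by 178 mm) begins 61 mm behind the grasp point.
Start: joints at [1.252, 0.423, 1.63, -0, 1.089, -0.019], TCP at [184.549, 597.115, 239.675] pointing down, gripper open.
Joint ranges: [-3, 3], [-0.9, 2.11], [0.09, 2.58], [-1.31, 4.45], [0.11, 2.69], [-2.54, 2.54]. Speed limits (rad/s): [2.39, 2.39, 3.01, 3.14, 3.14, 3.14].

### API

Orientations are given as a rotation vector (axis times angle).
In Python, from workcell import get_obs, get_image, camera_model, close_job, look_for, outline_of, pinpoint, tip_extent gives the robot as it stands.
- The arm moves only by the shell command python3 -m jog 'ROWS'. ROWS is text: rows parted by semicolons, each of 7 numbers parted by spaces: the shift along the tool's x, y, z as a fraction of full scale, then the turn, a rotation vector about the tool's x, y, z as a fraction of full scale, then the closure, from -1 (fully open) to 1 (shut). A call has 1 to 8 rows; each row is the pose to reach, as a shift and turn from the pose commanded when the call began, along the tool's axes at that moment; what a row does not reach only later rows make up. Full scale, the value 1, is 0.2 m for a shift and 30 degrees for a turn. A row lasts 1/10 s, in which the tool goes at most 50 mm and 8.59 degrees, less where a joint would pass 70% of its speed; a pose out of reach is approached as far as the arm can. A call with a number of a shift or a turn outside -1 to 1 is refused whole. A call with a gripper value outside its range is refused whole. The fingers move at their own pace and stop on an object; the grip force is fixed at half the most. Time passes only in rows, so rows that repeat a pose let the fingers close. It gives the time, the measured TCP pose, the force, the opening and the grip force at its end, in the units of the state.
- get_obs(): the state, without advancing time (a new reading comes with each control period).
- get_image(name): name is "scene" or "top"; returns the picture (400x640x3 uint8, red, green, blue); there is no depth.
- camera_model(name): a dict with "fx", "fy", "cx", "cy" (pixels), "origin" and "orientation" of the camera in the world. Camera axes: x right, y down, z forward; pixel columns grow to the right and rows downward; lengths in mm; the calibration is good to about 2 mm. A picture is of the moment at which its call begins. camera_model takes no time and is no camera call.
- close_job(): hands the job in; it is judged then, once.
Trained networks look in the newest picture that a camera, given by its name, has taken for a name from the list of things; names that differ only in an ending like _2 or _b are one class to them, and where a whole thing is asked for, a point or a joint stands for the part that bears it (a point fixed in the world has none). Each returns a list of dicts, best first, with "confidence" (0 to 1); they miss things now and then, are a little off and sometimes report something else, mostly with a low value. They report only what shows in the picture. A call takes as long as a camera call. They do not tell look-alikes from the thing itself.
- look_for(target, camera): "xyz" ([x, y, z] in mm, in the coordinates of the camera as it stood for that picture, good to about 4 mm: the middle of the surface that is visible of it).
- outline_of(target, camera): "mask" (400x640 bool, what is visible of it).
- pinpoint(target, camera): "xyz" ([x, y, z] in mm, in the coordinates of the camera as it stood for that picture, good to about 4 mm: a listed point, or the origin of a listed thing).
The state is a dict: "t": time; "qpos": joint angles; "qvel": joint speeds; "joint_torque": joint torques, N m; "ee_pos": TCP position; "orientation": TCP orientation; "ft_force": force on the tool from outside, world axes, zero at the start; "moment": the same for the moment, N m; "width": finger opening in mm; "grasp_force": force on a finger pad.
Only numpy, scipy, OpenCV 4.12 (cv2) and the standard library are available. Lean on these libraries where they do the work, as an engineer would, in place of code of your own. Each camera call takes 0.05 s, during which the arm holds its last target. There are 200 camera calls.

### The job

Stand the four can capacitors upright on the test rack, one centred on each contact pad, in order of size: the largest on the pad next to the binding post, then each next smaller one, with the smallest next to the rubber stop. Leave the circuit board and the screwdriver lying where they are.

Things in the scene. Friction and masses are not known exactly. Their poses are not given: they have to be found in the camera images.
- capacitor_d: The largest of four loose can capacitors: an upright plain grey cylinder, 50 mm in diameter and 80 mm tall, with a bright metal top scored with a cross. It stands on the bench. Origin: centre of its underside, z up along its axis. Rigid; may be gripped anywhere round its side.
- capacitor_c: The second largest of four loose can capacitors: an upright plain grey cylinder, 41 mm in diameter and 66 mm tall, with a bright metal top scored with a cross. It stands on the bench. Origin: centre of its underside, z up along its axis. Rigid; may be gripped anywhere round its side.
- capacitor_b: The third largest of four loose can capacitors: an upright plain grey cylinder, 33 mm in diameter and 53 mm tall, with a bright metal top scored with a cross. It stands on the bench. Origin: centre of its underside, z up along its axis. Rigid; may be gripped anywhere round its side.
- capacitor_a: The smallest of four loose can capacitors: an upright plain grey cylinder, 25 mm in diameter and 40 mm tall, with a bright metal top scored with a cross. It stands on the bench. Origin: centre of its underside, z up along its axis. Rigid; may be gripped anywhere round its side.
- rack: Test rack, fixed to the bench: a light grey block 66 mm (its x) by 340 mm (its y) by 18 mm high. Origin: centre of its underside, z up. Flush in its flat top, along the centre line (x = 0), are four contact pads seen as black rings of 52 mm outer diameter with a brass dot in the middle, at y = -105, -35, +35 and +105 mm (70 mm apart). The pads do not stand proud: the top at 18 mm is flat.
- binding_post: Round brass and black knurled terminal post, 26 mm in diameter and 32 mm high, fixed upright on top of the rack at one end, at rack y = +152 or -152 mm (which end varies), so 47 mm from the centre of the nearest pad. Origin: centre of its foot, on the rack's top.
- rubber_stop: Low black rubber button, 26 mm in diameter and 8 mm high, fixed on top of the rack at the other end from the binding post, 152 mm from the rack's middle. Origin: centre of its foot.
- circuit_board_2: Bystander: loose brown circuit board with parts and a row of turquoise blocks on it, about 121 x 151 x 19 mm, lying flat left of the work. Origin: about the centre of its underside. To be left alone.
- bench_screwdriver: Bystander: loose screwdriver with an orange and black handle, about 179 x 32 x 36 mm, lying on the bench right of the work. Origin: about its middle, at the bench. To be left alone.
Not all that is in view belongs to the job. Leave any orange look-alike of the capacitor_b alone.

How it is judged (in metres and radians):
At the end, for the whole second after the job is handed in: Each capacitor stands upright (within 0.08 rad) and at rest on the rack's top, within 10 mm of its pad's centre both along and across the rack: largest on the pad next to the binding post, then second largest, third largest, and the smallest on the pad next to the rubber stop (horizontal distance between capacitor_d and binding_post between 0.037 and 0.057 m and x of capacitor_d in the frame of rack between -0.01 and 0.01 m and z of capacitor_d in the frame of rack between 0.015 and 0.021 m and angle between each of capacitor_d, capacitor_c, capacitor_b, capacitor_a's own z axis and vertical below 0.08 rad and linear speed of each of capacitor_d, capacitor_c, capacitor_b, capacitor_a below 0.02 m/s and angular speed of each of capacitor_d, capacitor_c, capacitor_b, capacitor_a below 0.2 rad/s and horizontal distance between capacitor_c and binding_post between 0.107 and 0.127 m and x of capacitor_c in the frame of rack between -0.01 and 0.01 m and z of capacitor_c in the frame of rack between 0.015 and 0.021 m and horizontal distance between capacitor_b and binding_post between 0.177 and 0.197 m and x of capacitor_b in the frame of rack between -0.01 and 0.01 m and z of capacitor_b in the frame of rack between 0.015 and 0.021 m and horizontal distance between capacitor_a and binding_post between 0.247 and 0.267 m and x of capacitor_a in the frame of rack between -0.01 and 0.01 m and z of capacitor_a in the frame of rack between 0.015 and 0.021 m); the robot touches nothing.
It fails at once if the circuit board is shifted by more than 20 mm (distance of circuit_board_2 from where it was at the start of the episode above 0.02 m).
It fails at once if the screwdriver is shifted by more than 20 mm (distance of bench_screwdriver from where it was at the start of the episode above 0.02 m).
It also fails if it takes over 104 s, if anything falls off the work surface, if the arm or the gripper's body presses on something with over 40 N, if the wrist force passes 120 N, or if a joint passes its speed limit or range.

## Working session

There is one attempt and no reset: what is moved stays moved. The work goes in short steps, Python scripts to look and compute and a shell command to move; the robot and the scene stay as the last step left them, time stands still between calls to the robot, and variables do not carry over. Pictures are saved under pics/ and viewed, at most 14 in all, crops included, and the job is handed in when it is done.

```bash
mkdir -p pics; ls
cat > h.py <<'E'
import numpy as np, cv2
from scipy.spatial.transform import Rotation as R
from workcell import *
def cam(n):
    m=camera_model(n); o=np.array(m["orientation"],float)
    Rm=o if o.shape==(3,3) else (R.from_rotvec(o).as_matrix() if o.size==3 else None)
    return m,Rm,np.array(m["origin"],float)
def w(n,p):
    m,Rm,o=cam(n); return Rm@np.array(p)+o
def pix(n,P):
    m,Rm,o=cam(n); c=Rm.T@(np.array(P)-o); return m["fx"]*c[0]/c[2]+m["cx"], m["fy"]*c[1]/c[2]+m["cy"]
def ray(n,u,v,z):
    m,Rm,o=cam(n); d=Rm@np.array([(u-m["cx"])/m["fx"],(v-m["cy"])/m["fy"],1]); return o+d*(z-o[2])/d[2]
E
python3 - <<'E'
from h import *
print(camera_model("top")); print(camera_model("scene"))
for n in("top","scene"):
    im=get_image(n); cv2.imwrite(f"pics/{n}0.png",im[...,::-1])
    for t in["capacitor_d","rack","binding_post","rubber_stop"]+(["circuit_board_2","bench_screwdriver"] if n=="top" else[]):
        for r in pinpoint(t,n):
            P=w(n,r["xyz"]); print(n,t,round(r["confidence"],2),P.round(0),np.round(pix(n,P)))
o=get_obs();print(o["t"],o["ee_pos"],R.from_rotvec(o["orientation"]).as_matrix().round(3))
E
```

```text
pics
{'fx': 375.2677000947441, 'fy': 375.2677000947441, 'cx': 323.62321935635885, 'cy': 200.2774584347401, 'origin': array([368.17673983,  31.74134959, 907.82503724]), 'orientation': array([-2.21357209,  1.96688597, -0.23150894])}
{'fx': 469.57047097886493, 'fy': 469.57047097886493, 'cx': 316.4474133138239, 'cy': 201.1642375432702, 'origin': array([-315.23663795, -613.82705878,  751.59841676]), 'orientation': array([-1.94666832,  1.0314747 , -0.52218006])}
top capacitor_d 0.98 [468. 223.   1.] [249. 237.]
top capacitor_d 0.83 [482.  77.  -0.] [310. 239.]
top capacitor_d 0.67 [ 460. -212.    0.] [428. 262.]
top capacitor_d 0.55 [ 490. -140.   -7.] [398. 246.]
top capacitor_d 0.48 [432. -82.  -0.] [373. 267.]
top rack 0.63 [641.  66.  -1.] [322. 177.]
top binding_post 0.65 [676. -84.  15.] [383. 168.]
top rubber_stop 0.46 [604. 214.  16.] [261. 182.]
top circuit_board_2 0.86 [548. 401.  -0.] [184. 197.]
top bench_screwdriver 0.66 [ 510. -313.    3.] [472. 246.]
scene capacitor_d 0.93 [474. 225.  -6.] [242. 206.]
scene capacitor_d 0.77 [481.  82.   3.] [282. 218.]
scene capacitor_d 0.62 [ 492. -138.   -2.] [352. 245.]
scene capacitor_d 0.52 [ 465. -210.   -4.] [372. 262.]
scene capacitor_d 0.44 [427. -86.   1.] [321. 250.]
scene rack 0.58 [639.  63.  -1.] [320. 195.]
scene rack 0.46 [482.  79.   2.] [283. 218.]
scene rubber_stop 0.36 [600. 214.  20.] [272. 181.]
0.6 [184.55521441 597.11024244 239.70895112] [[-0.955  0.295  0.   ]
 [ 0.295  0.955  0.   ]
 [-0.     0.    -1.   ]]
```

View pics/top0.png

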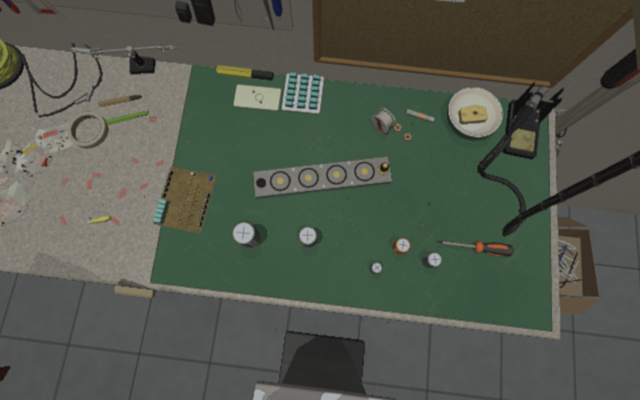

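Run:
```python
import cv2
a=cv2.imread("pics/top0.png")[140:300,210:460]; cv2.imwrite("pics/crop0.png",cv2.resize(a,None,fx=3.2,fy=3.2,interpolation=cv2.INTER_CUBIC))
```

```text
(no output)
```

View pics/crop0.png

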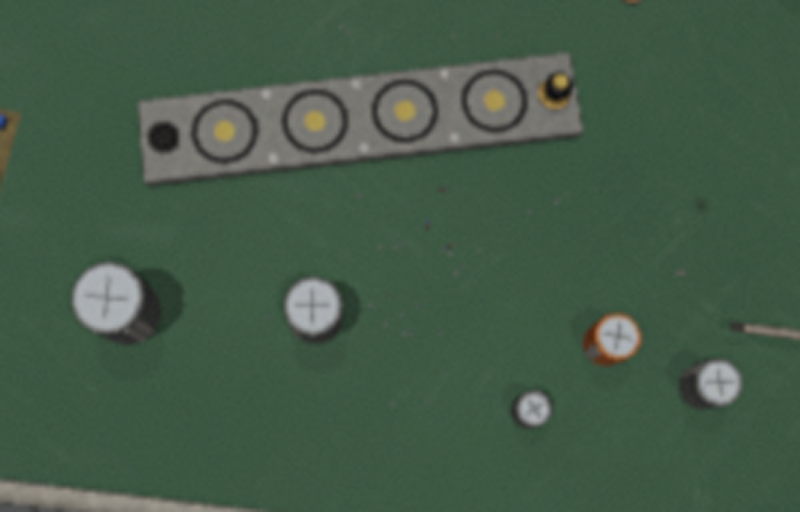

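View pics/scene0.png

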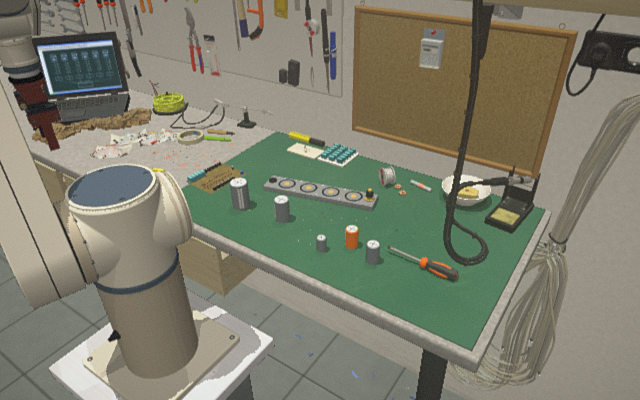

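The top picture shows the rack with the rubber stop at its left end (261,183) and the binding post at its right end (385,168). The five cans are at:
- **(245,234):** the largest, capacitor_d
- **(308,236):** capacitor_c
- **(434,259):** grey, so capacitor_b
- **(377,268):** the smallest, capacitor_a
- **(402,245):** the orange look-alike of b, which stays where it is

The enlarged crop confirms the colours. The screwdriver tip at (440,242) is close to b.

```bash
cat >> h.py <<'E'
def tops(im,guess):
    g=cv2.cvtColor(im,cv2.COLOR_RGB2GRAY); out={}
    for k,(u,v,rad,z) in guess.items():
        H,W=g.shape; yy,xx=np.mgrid[:H,:W]
        m=((g>135)&(np.hypot(xx-u,yy-v)<rad)).astype(np.uint8)
        n,l,s,c=cv2.connectedComponentsWithStats(m); i=1+np.argmax(s[1:,4])
        p=np.argwhere(l==i)[:,::-1].astype(np.float32); h=cv2.convexHull(p); M=cv2.moments(h)
        cu,cv_=M['m10']/M['m00'],M['m01']/M['m00']
        P=ray("top",cu,cv_,z); out[k]=P; 
        print(k,round(cu,1),round(cv_,1),s[i],P[:2].round(1), "diam", round(2*np.sqrt(M['m00']/np.pi)+1,1),"exp")
    return out
E
python3 - <<'E'
from h import *
im=get_image("top")
tops(im,dict(d=(244,232,17,80),c=(307,235,14,66),b=(434,259,11,53),a=(376.5,267.5,9,40),o=(403,244,11,53)))
hsv=cv2.cvtColor(im,cv2.COLOR_RGB2HSV); print([hsv[v,u] for u,v in((280,181),(308,177),(336,175),(364,171))])
P=[]
for u,v in((280,181),(308,177),(336,175),(364,171)):
    yy,xx=np.mgrid[:400,:640]; 
    mm=(np.hypot(xx-u,yy-v)<7)&(hsv[...,1]>80); wt=np.where(mm,hsv[...,1].astype(float)-60,0); cu=(wt*xx).sum()/wt.sum(); cv_=(wt*yy).sum()/wt.sum()
    q=ray("top",cu,cv_,18)[:2]; P.append(q); print(round(cu,2),round(cv_,2),mm.sum(),q.round(1))
P=np.array(P); d=np.polyfit([-105,-35,35,105],P,1); print("slope",d[0],np.linalg.norm(d[0]),"ctr",d[1]); print([(d[1]+d[0]*s).round(1) for s in(-105,-35,35,105)])
print("post",(d[1]+152*d[0]), "tooly ang", np.degrees(np.arctan2(d[0][0],-d[0][1])))
print("screwtip",ray("top",439,241.5,8),ray("top",447,242,8))
E
```

```text
d 242.9 232.6 [233 223  21  20 323] [468.  222.1] diam 20.7 exp
c 307.3 235.3 [300 228  16  16 197] [480.8  80. ] diam 16.2 exp
b 434.4 259.1 [429 253  12  13 117] [ 462.6 -211.1] diam 12.7 exp
a 376.5 267.2 [373 263   8   9  57] [430.2 -84.5] diam 8.9 exp
o 402.6 244.6 [397 239  12  12 118] [ 486.9 -137.5] diam 12.5 exp
[array([ 24, 133, 169], dtype=uint8), array([ 24, 133, 169], dtype=uint8), array([ 24, 134, 170], dtype=uint8), array([ 23, 134, 169], dtype=uint8)]
279.66 180.47 31 [613.9 167.8]
307.93 177.37 31 [630.1  99.6]
336.13 174.14 31 [646.6  31.3]
364.06 170.87 34 [663.2 -36.6]
slope [ 0.2347265  -0.97371718] 1.0016095457157095 ctr [638.44532191  65.51825509]
[array([613.8, 167.8]), array([630.2,  99.6]), array([646.7,  31.4]), array([663.1, -36.7])]
post [674.12374941 -82.48675683] tooly ang 13.55326939612257
screwtip [ 510.81742858 -232.77006885    8.        ] [ 511.8751423  -251.92801067    8.        ]
```

```bash
cat >> h.py <<'E'
def go(x,y,z,ang=13.55,sp=None):
    o=get_obs(); Rm=R.from_rotvec(o["orientation"]); p=np.array(o["ee_pos"])
    t=np.radians(ang); yv=np.array([np.cos(t),np.sin(t),0]); zv=np.array([0,0,-1.]); T=R.from_matrix(np.c_[np.cross(yv,zv),yv,zv])
    d=Rm.inv().apply(np.array([x,y,z])-p)/200; r=np.degrees((Rm.inv()*T).as_rotvec())/30
    print("t",round(o["t"],2),"w",np.round(o["width"],1),"d",d.round(4),"r",r.round(3))
E
python3 -c "
from h import *
go(468,222.1,240)"
```

```text
t 0.65 w 88.0 d [-1.9077e+00 -1.3729e+00 -1.5000e-03] r [-0.     0.     1.976]
```

```bash
python3 -m jog '-0.2 -0.15 0 0 0 0.2 -1; -0.4 -0.29 0 0 0 0.4 -1; -0.6 -0.43 0 0 0 0.6 -1; -0.8 -0.57 0 0 0 0.8 -1; -0.95 -0.68 0 0 0 0.99 -1; -0.95 -0.68 0 0 0 0.99 -1; -0.95 -0.68 0 0 0 0.99 -1' ; python3 -c "
from h import *
go(468,222.1,200)"
```

```text
t: 1.35
ee_pos: [326.4, 410.8, 240.0]
orientation: [-1.251, -2.882, -0.001]
ft_force: [0.3, -0.1, 0.1]
width: 88.2
grasp_force: 0.0
t 1.35 w 88.2 d [-1.1727 -0.1271  0.1993] r [ 0.001 -0.001  0.984]
```

```bash
python3 -m jog '-0.25 -0.03 0.05 0 0 0.25 -1; -0.5 -0.06 0.1 0 0 0.5 -1; -0.75 -0.09 0.15 0 0 0.75 -1; -1 -0.127 0.2 0 0 0.984 -1; -1 -0.127 0.2 0 0 0.984 -1; -1 -0.127 0.2 0 0 0.984 -1' ; python3 -c "
from h import *
go(468,222.1,130)"
```

```text
t: 1.95
ee_pos: [444.4, 247.9, 199.4]
orientation: [-1.942, -2.469, 0.0]
ft_force: [0.9, 0.9, -0.2]
width: 88.3
grasp_force: 0.0
t 1.95 w 88.3 d [-0.153   0.0846  0.3468] r [-0.001 -0.     0.002]
```

```bash
python3 -m jog '-0.153 0.085 0.15 0 0 0 -1; -0.153 0.085 0.347 0 0 0 -1; -0.153 0.085 0.347 0 0 0 -1; -0.153 0.085 0.347 0 0 0 -1' ; python3 -c "
from h import *
go(468,222.1,45)"
```

```text
t: 2.35
ee_pos: [466.8, 223.5, 130.4]
orientation: [-1.938, -2.471, 0.002]
ft_force: [-0.1, 0.1, -0.4]
width: 87.7
grasp_force: 0.0
t 2.35 w 87.7 d [-0.0083  0.0047  0.4272] r [-0.003  0.     0.007]
```

```bash
python3 -m jog '-0.008 0.004 0.15 0 0 0 -1; -0.008 0.004 0.3 0 0 0 -1; -0.008 0.004 0.427 0 0 0 -1; -0.008 0.004 0.427 0 0 0 -1; -0.008 0.004 0.427 0 0 0 1; -0.008 0.004 0.427 0 0 0 1; -0.008 0.004 0.427 0 0 0 1; -0.008 0.004 0.427 0 0 0 1'; python3 -m jog '0 0 0 0 0 0 1; 0 0 0 0 0 0 1; 0 0 0 0 0 0 1'; python3 -c "
from h import *
go(663.1,-36.7,120)"
```

```text
t: 3.15
ee_pos: [469.6, 221.0, 46.1]
orientation: [1.942, 2.468, 0.003]
ft_force: [-0.0, 0.0, 0.8]
width: 59.5
grasp_force: 0.0
t: 3.45
ee_pos: [469.4, 220.8, 45.5]
orientation: [1.943, 2.468, 0.001]
ft_force: [-0.5, -0.7, 6.9]
width: 49.3
grasp_force: 30.0
t 3.45 w 49.3 d [-1.4788  0.639  -0.3724] r [ 0.002 -0.     0.001]
```

```bash
python3 -m jog '0 0 -0.1 0 0 0 1; 0 0 -0.25 0 0 0 1; -0.1 0.04 -0.37 0 0 0 1; -0.3 0.13 -0.37 0 0 0 1; -0.5 0.22 -0.37 0 0 0 1; -0.7 0.3 -0.37 0 0 0 1; -0.85 0.37 -0.37 0 0 0 1; -1 0.43 -0.37 0 0 0 1'; python3 -c "
from h import *
go(663.1,-36.7,120)"
```

```text
t: 4.25
ee_pos: [600.1, 44.8, 118.5]
orientation: [-1.943, -2.468, 0.001]
ft_force: [-0.2, 0.5, -2.1]
width: 49.4
grasp_force: 30.0
t 4.25 w 49.4 d [-0.47    0.211  -0.0079] r [-0.002 -0.     0.   ]
```

```bash
python3 -m jog '-0.2 0.09 0 0 0 0 1; -0.4 0.18 0 0 0 0 1; -0.47 0.21 0 0 0 0 1; -0.47 0.21 0 0 0 0 1; -0.47 0.21 0 0 0 0 1;-0.47 0.21 0 0 0 0 1'; python3 -c "
from h import *
go(663.1,-36.7,64.5)"
```

```text
t: 4.85
ee_pos: [661.2, -33.8, 118.4]
orientation: [-1.94, -2.468, 0.001]
ft_force: [-0.1, 0.3, -2.3]
width: 49.1
grasp_force: 30.0
t 4.85 w 49.1 d [-0.0168  0.0065  0.2693] r [-0.003 -0.002  0.004]
```

```bash
python3 -m jog '-0.016 0.006 0.1 0 0 0 1; -0.016 0.006 0.2 0 0 0 1; -0.016 0.006 0.24 0 0 0 1; -0.016 0.006 0.255 0 0 0 1; -0.016 0.006 0.265 0 0 0 1; -0.016 0.006 0.268 0 0 0 1; -0.016 0.006 0.268 0 0 0 1'; python3 -c "
from h import *
go(663.1,-36.7,64.5)"
```

```text
t: 5.55
ee_pos: [664.9, -37.8, 66.0]
orientation: [1.942, 2.468, 0.001]
ft_force: [0.2, -0.3, -1.7]
width: 49.3
grasp_force: 30.0
t 5.55 w 49.3 d [ 0.0073 -0.0074  0.0075] r [0.002 0.001 0.002]
```

```bash
python3 -m jog '0 0 0.005 0 0 0 1; 0 0 0.008 0 0 0 1; 0 0 0.008 0 0 0 1'; python3 -m jog '0 0 0.004 0 0 0 1; 0 0 0.004 0 0 0 1'
```

```text
t: 5.85
ee_pos: [664.5, -37.9, 63.8]
orientation: [1.943, 2.469, 0.0]
ft_force: [-0.9, 0.7, -1.8]
width: 49.0
grasp_force: 30.0
t: 6.05
ee_pos: [664.5, -37.9, 63.5]
orientation: [1.943, 2.469, 0.0]
ft_force: [-1.6, 0.2, 4.2]
width: 49.3
grasp_force: 30.0
```

```bash
python3 -m jog '0 0 0 0 0 0 -1; 0 0 0 0 0 0 -1; 0 0 0 0 0 0 -1; 0 0 0 0 0 0 -1; 0 0 -0.1 0 0 0 -1; 0 0 -0.25 0 0 0 -1; 0 0 -0.45 0 0 0 -1; 0 0 -0.6 0 0 0 -1'; python3 -c "
from h import *
go(480.8,80,150)"
```

```text
t: 6.85
ee_pos: [664.9, -37.9, 184.9]
orientation: [1.942, 2.468, 0.001]
ft_force: [0.8, -0.3, -0.4]
width: 87.6
grasp_force: 0.0
t 6.85 w 87.6 d [ 0.7892 -0.7562  0.1732] r [0.002 0.001 0.002]
```

```bash
python3 -m jog '0.15 -0.15 0 0 0 0 -1; 0.3 -0.3 0 0 0 0 -1; 0.45 -0.45 0 0 0 0 -1; 0.6 -0.6 0.05 0 0 0 -1; 0.75 -0.73 0.12 0 0 0 -1; 0.788 -0.756 0.173 0 0 0 -1; 0.788 -0.756 0.173 0 0 0 -1; 0.788 -0.756 0.173 0 0 0 -1'; python3 -c "
from h import *
go(480.8,80,38)"
```

```text
t: 7.65
ee_pos: [481.9, 79.7, 148.6]
orientation: [1.942, 2.468, 0.001]
ft_force: [-0.0, 0.2, 0.1]
width: 87.5
grasp_force: 0.0
t 7.65 w 87.5 d [ 0.0031 -0.0056  0.5532] r [0.003 0.001 0.002]
```

```bash
python3 -m jog '0.001 -0.004 0.2 0 0 0 -1; 0.001 -0.004 0.4 0 0 0 -1; 0.001 -0.004 0.553 0 0 0 -1; 0.001 -0.004 0.553 0 0 0 -1; 0.001 -0.004 0.553 0 0 0 1; 0.001 -0.004 0.553 0 0 0 1; 0.001 -0.004 0.553 0 0 0 1; 0.001 -0.004 0.553 0 0 0 1'; python3 -m jog '0 0 0 0 0 0 1; 0 0 0 0 0 0 1; 0 0 0 0 0 0 1;0 0 0 0 0 0 1'; python3 -c "
from h import *
go(646.7,31.4,105)"
```

```text
t: 8.45
ee_pos: [480.6, 79.9, 39.0]
orientation: [1.942, 2.467, 0.003]
ft_force: [0.1, 0.0, -0.7]
width: 59.2
grasp_force: 0.0
t: 8.85
ee_pos: [480.1, 79.9, 38.1]
orientation: [1.942, 2.468, 0.001]
ft_force: [0.4, 0.6, 6.4]
width: 40.2
grasp_force: 30.0
t 8.85 w 40.2 d [-0.4316  0.7529 -0.3334] r [0.002 0.    0.002]
```

```bash
python3 -m jog '0 0 -0.1 0 0 0 1; 0 0 -0.25 0 0 0 1; -0.05 0.1 -0.33 0 0 0 1; -0.15 0.3 -0.333 0 0 0 1; -0.28 0.5 -0.333 0 0 0 1; -0.38 0.68 -0.333 0 0 0 1; -0.43 0.75 -0.333 0 0 0 1; -0.43 0.75 -0.333 0 0 0 1'; python3 -m jog '0 0 0 0 0 0 1;0 0 0 0 0 0 1';python3 -c "
from h import *
go(646.7,31.4,57)"
```

```text
t: 9.65
ee_pos: [647.4, 30.5, 103.8]
orientation: [1.944, 2.467, 0.001]
ft_force: [-0.4, 0.4, 0.2]
width: 40.4
grasp_force: 30.0
t: 9.85
ee_pos: [643.7, 31.9, 103.7]
orientation: [-1.941, -2.468, 0.002]
ft_force: [0.4, -0.7, -1.8]
width: 40.3
grasp_force: 30.0
t 9.85 w 40.3 d [-0.006   0.0143  0.2333] r [-0.004 -0.001  0.003]
```

```bash
python3 -m jog '-0.003 0.01 0.08 0 0 0 1; -0.003 0.01 0.16 0 0 0 1; -0.003 0.01 0.2 0 0 0 1; -0.003 0.01 0.22 0 0 0 1; -0.003 0.01 0.23 0 0 0 1; -0.003 0.01 0.233 0 0 0 1; -0.003 0.01 0.233 0 0 0 1'; python3 -m jog '0 0 0.004 0 0 0 1; 0 0 0.004 0 0 0 1'; python3 -c "
from h import *
go(646.7,31.4,56)"
```

```text
t: 10.55
ee_pos: [648.0, 31.3, 57.9]
orientation: [1.943, 2.469, 0.001]
ft_force: [-0.1, -0.1, -0.6]
width: 40.5
grasp_force: 30.0
t: 10.75
ee_pos: [647.9, 31.3, 57.2]
orientation: [1.942, 2.468, 0.001]
ft_force: [0.3, -0.6, -1.4]
width: 40.5
grasp_force: 30.0
t 10.75 w 40.5 d [ 0.0018 -0.0058  0.0061] r [0.001 0.    0.002]
```

```bash
python3 -m jog '0 0 0.003 0 0 0 1; 0 0 0.005 0 0 0 1; 0 0 0.005 0 0 0 1'; python3 -m jog '0 0 0.003 0 0 0 1; 0 0 0.003 0 0 0 1'
```

```text
t: 11.05
ee_pos: [647.8, 31.3, 56.2]
orientation: [1.943, 2.469, 0.0]
ft_force: [-1.2, -0.3, 2.0]
width: 40.0
grasp_force: 30.0
t: 11.25
ee_pos: [647.8, 31.3, 56.2]
orientation: [1.943, 2.469, 0.0]
ft_force: [-2.6, -0.5, 7.4]
width: 40.2
grasp_force: 30.0
```

```bash
python3 -m jog '0 0 0 0 0 0 -0.4; 0 0 0 0 0 0 -0.4; 0 0 0 0 0 0 -0.4; 0 0 0 0 0 0 -0.4; 0 0 -0.1 0 0 0 -0.4; 0 0 -0.25 0 0 0 -0.4; 0 0 -0.45 0 0 0 -0.4; 0 0 -0.6 0 0 0 -0.4'; python3 -c "
from h import *
go(462.6,-211.1,150,85)
print(get_obs()['qpos'])"
```

```text
t: 12.05
ee_pos: [648.1, 31.4, 177.2]
orientation: [1.942, 2.468, 0.001]
ft_force: [0.3, 0.0, -0.1]
width: 61.4
grasp_force: 0.0
t 12.05 w 61.4 d [-0.9602 -1.1867  0.1347] r [ 2.00e-03  2.00e-03 -2.38e+00]
[ 3.00259165e-02  5.28262077e-01  1.61807501e+00  4.14822815e-06
  9.94155257e-01 -2.07397774e-01]
```

```bash
python3 -m jog '-0.13 -0.16 0 0 0 -0.2 -0.4; -0.26 -0.32 0 0 0 -0.4 -0.4; -0.4 -0.5 0 0 0 -0.6 -0.4; -0.55 -0.68 0 0 0 -0.8 -0.4; -0.7 -0.86 0 0 0 -1 -0.4; -0.8 -0.98 0 0 0 -1 -0.4; -0.8 -0.98 0 0 0 -1 -0.4'; python3 -c "
from h import *
go(462.6,-211.1,150,85)"
```

```text
t: 12.75
ee_pos: [492.6, -172.5, 175.3]
orientation: [-1.242, -2.884, 0.001]
ft_force: [1.6, 0.3, 0.6]
width: 61.5
grasp_force: 0.0
t 12.75 w 61.5 d [-0.0372 -0.2412  0.1265] r [-1.000e-03 -2.000e-03 -1.387e+00]
```

```bash
python3 -m jog '-0.01 -0.08 0 0 0 -0.25 -0.4; -0.02 -0.16 0 0 0 -0.5 -0.4; -0.037 -0.24 0 0 0 -0.75 -0.4; -0.037 -0.24 0 0 0 -1 -0.4; -0.037 -0.24 0 0 0 -1 -0.4'; python3 -m jog '0 0 0 0 0 -0.2 -0.4; 0 0 0 0 0 -0.39 -0.4; 0 0 0 0 0 -0.39 -0.4;0 0 0 0 0 -0.39 -0.4;0 0 0 0 0 -0.39 -0.4'; python3 -c "
from h import *
go(462.6,-211.1,30,85)"
```

```text
t: 13.25
ee_pos: [465.6, -208.6, 175.3]
orientation: [0.447, 3.109, 0.0]
ft_force: [0.9, 0.7, -0.1]
width: 61.6
grasp_force: 0.0
t: 13.75
ee_pos: [465.4, -208.4, 175.3]
orientation: [0.133, 3.139, 0.0]
ft_force: [-0.1, 0.1, -0.2]
width: 61.6
grasp_force: 0.0
t 13.75 w 61.6 d [ 0.0129 -0.0144  0.7263] r [0.    0.    0.005]
```

```bash
python3 -m jog '0.011 -0.013 0.2 0 0 0 -0.4; 0.011 -0.013 0.4 0 0 0 -0.4; 0.011 -0.013 0.6 0 0 0 -0.4; 0.011 -0.013 0.726 0 0 0 -0.4; 0.011 -0.013 0.726 0 0 0 -0.4; 0.011 -0.013 0.726 0 0 0 1; 0.011 -0.013 0.726 0 0 0 1; 0.011 -0.013 0.726 0 0 0 1'; python3 -m jog '0 0 0 0 0 0 1; 0 0 0 0 0 0 1; 0 0 0 0 0 0 1'; python3 -c "
from h import *
go(630.2,99.6,150)"
```

```text
t: 14.55
ee_pos: [463.8, -211.6, 31.7]
orientation: [0.129, 3.136, -0.002]
ft_force: [-0.3, 0.5, 0.2]
width: 41.0
grasp_force: 0.0
t: 14.85
ee_pos: [463.6, -211.5, 31.3]
orientation: [0.129, 3.137, -0.001]
ft_force: [-0.2, 1.1, 7.9]
width: 32.1
grasp_force: 30.0
t 14.85 w 32.1 d [-0.704   1.618  -0.5931] r [1.000e-03 4.000e-03 2.392e+00]
```

```bash
python3 -m jog '0 0 -0.1 0 0 0 1; 0 0 -0.3 0 0 0 1; 0 0 -0.5 0 0 0 1; 0 0.1 -0.7 0 0 0.2 1; -0.1 0.3 -0.75 0 0 0.4 1; -0.2 0.5 -0.75 0 0 0.6 1; -0.3 0.7 -0.75 0 0 0.8 1; -0.38 0.88 -0.75 0 0 1 1'; python3 -c "
from h import *
go(630.2,99.6,160)"
```

```text
t: 15.65
ee_pos: [553.9, -40.2, 181.0]
orientation: [0.943, 2.995, 0.001]
ft_force: [0.5, -0.5, -0.2]
width: 32.6
grasp_force: 30.0
t 15.65 w 32.6 d [0.0878 0.7912 0.1056] r [0.003 0.002 1.384]
```

```bash
python3 -m jog '0.02 0.18 0 0 0 0.2 1; 0.04 0.36 0 0 0 0.45 1; 0.06 0.54 0 0 0 0.7 1; 0.08 0.7 0 0 0 0.9 1; 0.088 0.79 0 0 0 1 1; 0.088 0.79 0 0 0 1 1'; python3 -m jog '0 0 0.1 0 0 0.2 1; 0 0 0.1 0 0 0.38 1; 0 0 0.1 0 0 0.38 1; 0 0 0.1 0 0 0.38 1'; python3 -c "
from h import *
go(630.2,99.6,52)"
```

```text
t: 16.25
ee_pos: [629.2, 100.1, 180.4]
orientation: [1.678, 2.655, 0.002]
ft_force: [-0.1, -0.4, -0.5]
width: 32.3
grasp_force: 30.0
t: 16.65
ee_pos: [628.2, 97.3, 160.4]
orientation: [1.933, 2.476, 0.0]
ft_force: [-0.1, 0.3, -1.2]
width: 32.5
grasp_force: 30.0
t 16.65 w 32.5 d [0.0089 0.0124 0.5422] r [0.    0.    0.017]
```

```bash
python3 -m jog '0.007 0.01 0.2 0 0 0 1; 0.007 0.01 0.38 0 0 0 1; 0.007 0.01 0.46 0 0 0 1; 0.007 0.01 0.5 0 0 0 1; 0.007 0.01 0.52 0 0 0 1; 0.007 0.01 0.535 0 0 0 1; 0.007 0.01 0.543 0 0 0 1;  0.007 0.01 0.543 0 0 0 1'; python3 -m jog '0 0 0.005 0 0 0 1; 0 0 0.005 0 0 0 1'; python3 -c "
from h import *
go(630.2,99.6,49)"
```

```text
t: 17.45
ee_pos: [630.5, 99.9, 52.3]
orientation: [1.935, 2.473, 0.001]
ft_force: [0.7, -0.0, -1.7]
width: 32.4
grasp_force: 30.0
t: 17.65
ee_pos: [630.2, 99.8, 50.9]
orientation: [1.936, 2.474, 0.001]
ft_force: [0.4, -0.2, -0.6]
width: 32.7
grasp_force: 30.0
t 17.65 w 32.7 d [-0.0012 -0.0003  0.0093] r [0.001 0.    0.012]
```

```bash
python3 -m jog '0 0 0.004 0 0 0 1; 0 0 0.006 0 0 0 1; 0 0 0.006 0 0 0 1'; python3 -m jog '0 0 0.003 0 0 0 1; 0 0 0.003 0 0 0 1'
```

```text
t: 17.95
ee_pos: [630.0, 99.9, 49.4]
orientation: [1.936, 2.474, 0.0]
ft_force: [-1.5, -0.1, 0.6]
width: 32.6
grasp_force: 30.0
t: 18.15
ee_pos: [630.0, 99.9, 49.4]
orientation: [1.936, 2.474, 0.0]
ft_force: [-2.2, 0.1, 6.8]
width: 32.6
grasp_force: 30.0
```

```bash
python3 -m jog '0 0 0 0 0 0 -0.4; 0 0 0 0 0 0 -0.4; 0 0 0 0 0 0 -0.4; 0 0 0 0 0 0 -0.4; 0 0 -0.1 0 0 0 -0.4; 0 0 -0.25 0 0 0 -0.4; 0 0 -0.45 0 0 0 -0.4; 0 0 -0.6 0 0 0 -0.4'; python3 -c "
from h import *
go(430.2,-84.5,120)"
```

```text
t: 18.95
ee_pos: [630.4, 99.9, 170.6]
orientation: [1.936, 2.473, 0.001]
ft_force: [0.4, -0.4, -0.0]
width: 61.6
grasp_force: 0.0
t 18.95 w 61.6 d [-0.6544 -1.1933  0.2517] r [0.002 0.    0.012]
```

```bash
python3 -m jog '-0.1 -0.2 0 0 0 0 -0.4; -0.2 -0.4 0 0 0 0 -0.4; -0.3 -0.6 0 0 0 0 -0.4; -0.4 -0.8 0 0 0 0 -0.4; -0.54 -0.98 0 0 0 0 -0.4; -0.54 -0.98 0 0 0 0 -0.4'; python3 -m jog '-0.06 -0.12 0.1 0 0 0 -0.4; -0.114 -0.213 0.25 0 0 0 -0.4; -0.114 -0.213 0.25 0 0 0 -0.4; -0.114 -0.213 0.25 0 0 0 -0.4;-0.114 -0.213 0.25 0 0 0 -0.4'; python3 -c "
from h import *
go(430.2,-84.5,23)"
```

```text
t: 19.55
ee_pos: [461.8, -54.5, 168.4]
orientation: [-1.939, -2.469, 0.003]
ft_force: [-0.4, -1.3, -0.2]
width: 61.6
grasp_force: 0.0
t: 20.05
ee_pos: [431.6, -84.2, 119.6]
orientation: [1.935, 2.473, 0.002]
ft_force: [0.3, 0.4, 0.2]
width: 61.1
grasp_force: 0.0
t 20.05 w 61.1 d [ 0.0009 -0.0083  0.4829] r [0.004 0.002 0.012]
```

```bash
python3 -m jog '0 -0.006 0.2 0 0 0 -0.4; 0 -0.006 0.4 0 0 0 -0.4; 0 -0.006 0.475 0 0 0 -0.4; 0 -0.006 0.475 0 0 0 -0.4; 0 -0.006 0.475 0 0 0 1; 0 -0.006 0.475 0 0 0 1; 0 -0.006 0.475 0 0 0 1; 0 -0.006 0.475 0 0 0 1'; python3 -m jog '0 0 0 0 0 0 1; 0 0 0 0 0 0 1; 0 0 0 0 0 0 1'; python3 -c "
from h import *
go(613.8,167.8,150)"
```

```text
t: 20.85
ee_pos: [429.4, -84.9, 24.6]
orientation: [1.935, 2.473, 0.001]
ft_force: [0.3, -0.8, -0.2]
width: 33.0
grasp_force: 0.0
t: 21.15
ee_pos: [429.1, -84.9, 24.2]
orientation: [1.936, 2.473, 0.001]
ft_force: [-0.5, 0.6, 7.0]
width: 24.6
grasp_force: 30.0
t 21.15 w 24.6 d [ 1.0046  1.2004 -0.6281] r [0.002 0.001 0.011]
```

```bash
python3 -m jog '0 0 -0.2 0 0 0 1; 0 0 -0.4 0 0 0 1; 0 0 -0.6 0 0 0 1; 0.15 0.18 -0.64 0 0 0 1; 0.3 0.36 -0.64 0 0 0 1; 0.45 0.54 -0.64 0 0 0 1; 0.6 0.72 -0.64 0 0 0 1; 0.75 0.9 -0.64 0 0 0 1'; python3 -m jog '0.12 0.15 0 0 0 0 1; 0.254 0.3 0 0 0 0 1; 0.254 0.3 0 0 0 0 1; 0.254 0.3 0 0 0 0 1;0.254 0.3 0 0 0 0 1'; python3 -c "
from h import *
go(613.8,167.8,44.5)"
```

```text
t: 21.95
ee_pos: [567.9, 105.7, 151.8]
orientation: [-1.936, -2.474, 0.0]
ft_force: [0.5, 0.1, -1.1]
width: 24.2
grasp_force: 30.0
t: 22.45
ee_pos: [612.2, 166.9, 151.2]
orientation: [-1.936, -2.473, 0.003]
ft_force: [-1.0, -0.9, 0.1]
width: 24.5
grasp_force: 30.0
t 22.45 w 24.5 d [0.0028 0.0099 0.5335] r [-0.004  0.     0.011]
```

```bash
python3 -m jog '0.002 0.008 0.2 0 0 0 1; 0.002 0.008 0.38 0 0 0 1; 0.002 0.008 0.46 0 0 0 1; 0.002 0.008 0.5 0 0 0 1; 0.002 0.008 0.52 0 0 0 1; 0.002 0.008 0.53 0 0 0 1; 0.002 0.008 0.534 0 0 0 1;  0.002 0.008 0.534 0 0 0 1'; python3 -m jog '0 0 0.003 0 0 0 1; 0 0 0.003 0 0 0 1'; python3 -c "
from h import *
go(613.8,167.8,42)"
```

```text
t: 23.25
ee_pos: [615.4, 168.8, 45.9]
orientation: [1.936, 2.473, 0.002]
ft_force: [-0.6, 0.6, 0.0]
width: 24.6
grasp_force: 30.0
t: 23.45
ee_pos: [615.0, 168.7, 44.7]
orientation: [1.936, 2.474, 0.001]
ft_force: [-0.1, -0.6, -0.7]
width: 24.4
grasp_force: 30.0
t 23.45 w 24.4 d [-0.0029 -0.0071  0.0136] r [ 0.001 -0.     0.012]
```

```bash
python3 -m jog '0 0 0.004 0 0 0 1; 0 0 0.008 0 0 0 1; 0 0 0.008 0 0 0 1'; python3 -m jog '0 0 0.004 0 0 0 1; 0 0 0.004 0 0 0 1'
```

```text
t: 23.75
ee_pos: [614.7, 168.6, 42.5]
orientation: [-1.936, -2.474, 0.0]
ft_force: [-2.1, 0.1, 0.3]
width: 24.3
grasp_force: 30.0
t: 23.95
ee_pos: [614.8, 168.6, 42.3]
orientation: [-1.936, -2.474, 0.0]
ft_force: [-1.6, -1.0, 4.7]
width: 24.5
grasp_force: 30.0
```

Contact is made. I'll release, lift, back away from the rack and look.

```bash
python3 -m jog '0 0 0 0 0 0 -0.4; 0 0 0 0 0 0 -0.4; 0 0 0 0 0 0 -0.4; 0 0 0 0 0 0 -0.4; 0 0 -0.1 0 0 0 -0.4; 0 0 -0.3 0 0 0 -0.4; 0 0 -0.5 0 0 0 -0.4; 0 0 -0.8 0 0 0 -0.4'; python3 -m jog '0 -0.2 0 0 0 0 -0.4; 0 -0.4 0 0 0 0 -0.4; 0 -0.6 0 0 0 0 -0.4; 0 -0.8 0 0 0 0 -0.4; 0 -1 0 0 0 0 -0.4; 0 -1 0 0 0 0 -0.4;0 -1 0 0 0 0 -0.4'
python3 - <<'E'
from h import *
im=get_image("top"); s=get_image("scene")
pads=dict(d=(663.1,-36.7,98),c=(646.7,31.4,84),b=(630.2,99.6,71),a=(613.8,167.8,58))
g={}
for k,P in pads.items(): u,v=pix("top",P); g[k]=(u,v,dict(d=17,c=14,b=11,a=9)[k],P[2])
o=tops(im,g); ax=np.array([.2344,-.9721]); 
for k,P in pads.items(): e=o[k][:2]-P[:2]; print(k,"along",round(e@ax,1),"across",round(e@[ax[1],-ax[0]],1))
c=lambda a,f:cv2.resize(a,None,fx=f,fy=f,interpolation=cv2.INTER_CUBIC)
cv2.imwrite("pics/end_top.png",c(im[120:300,150:530,::-1],2.1)); cv2.imwrite("pics/end_scene.png",c(s[140:300,190:470,::-1],2.8))
E
```

```text
t: 24.75
ee_pos: [613.7, 168.3, 191.9]
orientation: [-1.935, -2.472, 0.004]
ft_force: [-0.3, 0.2, -1.2]
width: 61.1
grasp_force: 0.0
t: 25.45
ee_pos: [420.7, 120.5, 192.3]
orientation: [1.936, 2.473, 0.002]
ft_force: [-0.8, -0.2, -0.8]
width: 61.7
grasp_force: 0.0
d 368.0 160.5 [359 152  19  18 278] [662.4 -37. ] diam 19.2 exp
c 337.0 166.0 [330 159  15  15 171] [645.7  31.4] diam 15.3 exp
b 307.7 171.2 [302 166  12  11  98] [629.3  97.9] diam 11.7 exp
a 277.3 176.2 [274 173   8   8  44] [612.7 168.7] diam 8.0 exp
d along 0.1 across 0.8
c along -0.2 across 1.0
b along 1.4 across 1.3
a along -1.1 across 0.9
```

View pics/end_top.png

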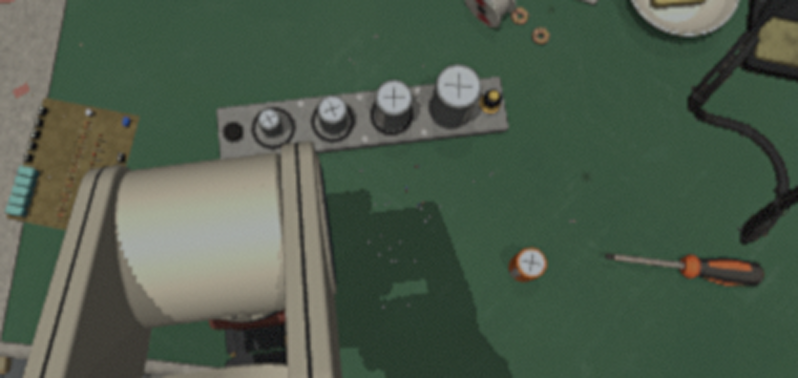

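View pics/end_scene.png

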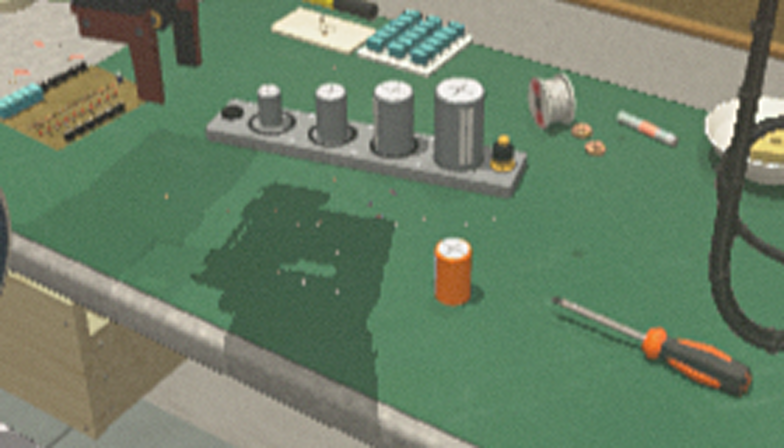

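Both pictures show the four cans upright on their pads, smallest by the rubber stop (crop 232,131) and largest by the binding post (492,100). They are within 1.5 mm of the pad centres. The orange can, the board and the screwdriver have not moved, so I'm handing in.

```bash
python3 -c "
from workcell import close_job
print(close_job())"
```

```text
the job is handed in; nothing more can be done
None
```

The job is handed in: all four capacitors stand upright on the rack in size order, largest next to the binding post and smallest next to the rubber stop, each measured within 2 mm of its pad centre, and the circuit board, screwdriver and orange look-alike were left where they were.

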